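# Sweep the rubber offcuts into the scrap tray and lift it level

## Task

Pick up the wooden sweeper by its grip and sweep all three rubber offcuts off the bench through the open end of the metal scrap tray, well inside it; do not touch the offcuts with the gripper. Then set the sweeper down on the bench, take the tray by its bar handle, lift it at least 12 cm off the bench and finish holding it there, level and still, with all the offcuts in it. Leave the thread spool and the block of wax where they are.

Things in the scene. Friction and masses are not known exactly. Their poses are not given: they have to be found in the camera images.
- tray: Loose scrap tray of bright sheet metal, 180 mm long (x), 196 wide (y), 0.55 kg. Origin: centre of its underside, z up. Floor: 2 mm sheet flat on the bench, thinned to a sharp lip at x = -90 mm, the open mouth: sweep along +x. 3 mm walls: back at x = +90, sides at y = -98 and +98, 38 mm high (sides 21 mm in the first 45 mm from the mouth). Balances under its handle
- tray_handle (a point): Centre of the tray's wooden bar handle, at tray x = +18 mm, y = 0, 72 mm above the tray's underside. The bar runs along the tray's y, 196 mm long, 18 mm thick (along the tray's x, to be pinched across this), 24 mm high (60 to 84 mm above the underside), open beneath. Axes as the tray's
- sweeper: Loose hand sweeper standing on its foot, 0.22 kg. Origin at the centre of its underside, z up. Foot of pale wood shod with black rubber: 56 mm thick (its x), 160 mm wide (its y), 30 mm high; it sweeps with either of its broad faces, which look along its x and -x
- sweeper_grip (a point): Centre of the sweeper's upright wooden grip, 60 mm above its underside on its middle. The grip is a block 24 mm thick (along the sweeper's x, to be pinched across this), 90 mm wide (along its y), from 30 to 82 mm above the underside. Axes as the sweeper's
- offcut_1: Black chunky offcut of thick sole rubber, about 25 x 20 mm and 18 mm high, 25 g, flat on the bench with its lower edges bevelled. Origin at the centre of its underside. The three offcuts start in front of the tray's open mouth, 125 to 190 mm from the tray's origin along its -x and within 52 mm of its middle line
- offcut_2: Black chunky offcut of thick sole rubber, about 25 x 20 mm and 19 mm high, 25 g, flat on the bench with its lower edges bevelled. Origin at the centre of its underside. The three offcuts start in front of the tray's open mouth, 125 to 190 mm from the tray's origin along its -x and within 52 mm of its middle line
- offcut_3: Black chunky offcut of thick sole rubber, about 25 x 20 mm and 17 mm high, 25 g, flat on the bench with its lower edges bevelled. Origin at the centre of its underside. The three offcuts start in front of the tray's open mouth, 125 to 190 mm from the tray's origin along its -x and within 52 mm of its middle line
- thread_spool: Bystander: upright wooden spool of brown thread, 40 mm across, 50 mm high, origin under its centre; to be left where it is
- wax: Bystander: yellowish block of thread wax lying flat, 34 x 52 mm, 20 mm high, origin under its centre; to be left where it is
- brush_top (a point): Upper end of a tall fixed glue brush, an obstacle: it stands on a wooden sole form at the right of the bench and rises from about 120 mm above the bench, 0.12 m further right and 0.03 m nearer the robot, to this point 330 mm above the bench. It never moves; bring the arm over it or round it

How it is judged (in metres and radians):
On the way:
1. all three offcuts lie inside the tray, more than 15 mm in from its mouth, while the tray stands on the bench and the sweeper is in the gripper (x of offcut_1 in the frame of tray between -0.075 and 0.09 m and y of offcut_1 in the frame of tray between -0.096 and 0.096 m and z of offcut_1 in the frame of tray between -0.01 and 0.045 m and x of offcut_2 in the frame of tray between -0.075 and 0.09 m and y of offcut_2 in the frame of tray between -0.096 and 0.096 m and z of offcut_2 in the frame of tray between -0.01 and 0.045 m and x of offcut_3 in the frame of tray between -0.075 and 0.09 m and y of offcut_3 in the frame of tray between -0.096 and 0.096 m and z of offcut_3 in the frame of tray between -0.01 and 0.045 m and height (world z) of tray below 0.01 m and angle between tray's own z axis and vertical below 0.1 rad and contact force between the fingers and sweeper above 1 N), for 0.2 s.
At the end, for the whole second after the job is handed in: The gripper holds the tray with its underside more than 10 cm above the bench, level within 0.12 rad and still (under 0.03 m/s and 0.2 rad/s), all three offcuts in it more than 15 mm in from its mouth; the sweeper is let go on the bench (its origin under 5 cm high) and does not touch the tray (x of offcut_1 in the frame of tray between -0.075 and 0.09 m and y of offcut_1 in the frame of tray between -0.096 and 0.096 m and z of offcut_1 in the frame of tray between -0.01 and 0.045 m and x of offcut_2 in the frame of tray between -0.075 and 0.09 m and y of offcut_2 in the frame of tray between -0.096 and 0.096 m and z of offcut_2 in the frame of tray between -0.01 and 0.045 m and x of offcut_3 in the frame of tray between -0.075 and 0.09 m and y of offcut_3 in the frame of tray between -0.096 and 0.096 m and z of offcut_3 in the frame of tray between -0.01 and 0.045 m and height (world z) of tray above 0.1 m and angle between tray's own z axis and vertical below 0.12 rad and linear speed of tray below 0.03 m/s and angular speed of tray below 0.2 rad/s and contact force between the fingers and tray above 1 N and contact force between each of the fingers, tray and sweeper below 0.1 N and height (world z) of sweeper between -0.03 and 0.05 m); the arm keeps its last pose, push and grip.
It fails at once if the gripper's fingers touch an offcut (contact force between the fingers and offcut_1 above 0.5 N or contact force between the fingers and offcut_2 above 0.5 N or contact force between the fingers and offcut_3 above 0.5 N).
It fails at once if the spool of thread is moved more than 3 cm (distance of thread_spool from where it was at the start of the episode above 0.03 m).
It fails at once if the block of wax is moved more than 3 cm (distance of wax from where it was at the start of the episode above 0.03 m).
It also fails if it takes over 58 s, if anything falls off the work surface, if the arm or the gripper's body presses on something with over 40 N, if the wrist force passes 120 N, or if a joint passes its speed limit or range.

## Robot

A 7-joint arm with a two-finger parallel gripper is mounted at the origin on a cart in front of the work surface, level with it; the furniture and walls round the work are solid. World frame = base frame: x ahead of the robot, y to its left, z up, the work surface at z = 0. Lengths are in m, angles in degrees, forces in N, time in s.
With the tool pointing down it reaches from about 0.4 to 0.9 m from the base axis. Payload 5.5 kg.
Tool frame: the origin (TCP) lies at the very end of the fingers, on their centre line; the grasp point (between the pads) lies 19 mm behind it; z points along the fingers, y is the line along which they close (so a half turn about z gives the same grasp; the last joint's range is limited). The gripper opens to 92 mm and grips with 3 to 60 N. Pads are 19 mm wide; open, the fingers measure 130 mm over their backs; the gripper's body (75 mm by 190 mm) begins 47 mm behind the grasp point.
Start: joints at [-50.409, 28.699, -24.465, 88.831, 12.651, 65.22, -12.049], TCP at [0.27, 0.591, 0.227] pointing down, gripper open.
Joint ranges: [-164.97, 164.97], [-17.58, 116.51], [-87.97, 89.64], [11.32, 138.91], [-80.73, 260.73], [10.89, 115.49], [-147.41, 147.41]. Speed limits (degrees/s): [147.25, 147.25, 180, 180, 180, 180, 180].

## Interface

Orientations are given as [roll, pitch, yaw] about the fixed x, y, z axes, in that order (R = Rz(yaw) Ry(pitch) Rx(roll)).
In Python, from station import manip gives the robot as it stands. Calls block until the motion is done:
- manip.movep(position, orientation): joint-space move of the TCP to a pose.
- manip.movel(position, velocity=0.15, frame=None, contact_N=None): straight line of the TCP; frame=None keeps the orientation; velocity is the mean speed in m/s. With contact_N (N) it stops when the force on the tool has changed by that much, and returns True; else False.
- manip.move_j(angles): joint-space move.
- manip.grip(opening, force=None): opening from 0.0 (shut) to 1.0 (fully open); force is the grip in N (None keeps the last); returns when the fingers have stopped.
- manip.wait(seconds).
- manip.inverse_kinematics(position, orientation): joint angles nearest the present ones, or None.
- manip.get_obs(): the state.
- manip.camera(name): name is "scene" or "top" or "wrist"; returns the picture (400x640x3 uint8, blue, green, red); there is no depth.
- manip.camera_params(name): a dict with "fx", "fy", "cx", "cy" (pixels), "dist_coeffs" ([k1, k2, p1, p2, k3] as OpenCV has them; the pictures are not rectified), "world_to_cam" (4x4, takes a point from world to camera coordinates); the wrist camera has in their place "mount" (4x4, takes a point from camera to tool coordinates, whose origin is the TCP and whose axes are the flange's). Camera axes: x right, y up, looking along -z (the intrinsics and any distortion apply to the point x, -y, -z); pixel columns grow to the right and rows downward; lengths in m; the calibration is good to about 2 mm. A picture is of the moment at which its call begins: read the wrist's pose just before it. camera_params takes no time and is no camera call.
A pose or a line that the arm cannot do raises manip.IKError and nothing moves.
- manip.hand_in(): hands the job in; it is judged then, once.
The state is a dict: "clock": time; "joints": joint angles; "joint_velocities": joint speeds; "joint_efforts": joint torques, N m; "tool_pos": TCP position; "eef_rot": TCP orientation; "contact_force": force on the tool from outside, world axes, zero at the start; "wrist_torque": the same for the moment, N m; "gripper_width": opening from 0.0 (shut) to 1.0 (fully open); "grasp_force": force on a finger pad.
Only numpy, scipy, OpenCV 4.12 (cv2) and the standard library are available. Lean on these libraries where they do the work, as an engineer would, in place of code of your own. Each camera call takes 0.05 s, during which the arm holds its last target. There are 200 camera calls.

## Working session

There is one attempt and no reset: what is moved stays moved. The work goes in short steps, each a Python script; the robot and the scene stay as the last script left them, time stands still between calls to the robot, and variables do not carry over. Pictures are saved under pics/ and viewed, at most 10 in all, crops included, and the job is handed in when it is done.

```bash
mkdir -p pics
python3 - <<'E'
from station import manip
import cv2
for n in("top","scene"):
    cv2.imwrite(f"pics/{n}0.png",manip.camera(n)); p=manip.camera_params(n); print(p)
o=manip.get_obs(); print(o["clock"],o["tool_pos"],o["eef_rot"])
E
```

```text
{'fx': 400.5922168485045, 'fy': 400.5922168485045, 'cx': 315.45089751541667, 'cy': 195.19807968598298, 'dist_coeffs': array([-0.01021205,  0.        ,  0.        ,  0.        ,  0.        ]), 'world_to_cam': array([[-0.06022809, -0.99816474, -0.00630342,  0.12084926],
       [ 0.97550418, -0.06019694,  0.2115843 , -0.58194571],
       [-0.21157543,  0.00659431,  0.97733942, -1.20764931],
       [ 0.        ,  0.        ,  0.        ,  1.        ]])}
{'fx': 363.78601295695614, 'fy': 363.78601295695614, 'cx': 320.8119282893659, 'cy': 197.01452903068707, 'dist_coeffs': array([-0.03784818,  0.        ,  0.        ,  0.        ,  0.        ]), 'world_to_cam': array([[ 0.8990722 , -0.4377333 ,  0.00766434, -0.47672844],
       [ 0.31297865,  0.65487945,  0.68787882, -0.36913502],
       [-0.30612669, -0.61605395,  0.72578508, -0.97798489],
       [ 0.        ,  0.        ,  0.        ,  1.        ]])}
0.1 [0.26944259 0.59082813 0.22576856] [-1.79898794e+02 -2.87793107e-03  1.55491790e+02]
```

View pics/top0.png

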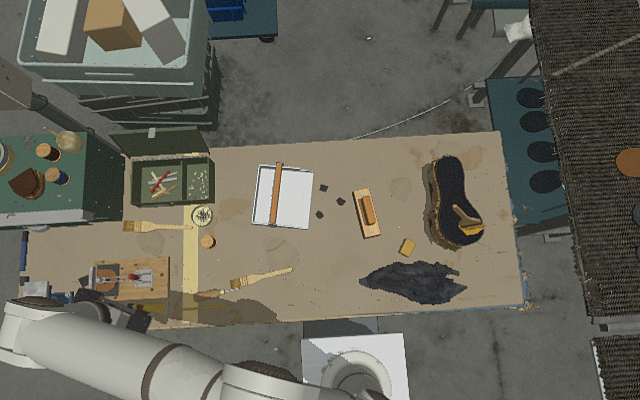

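View pics/scene0.png

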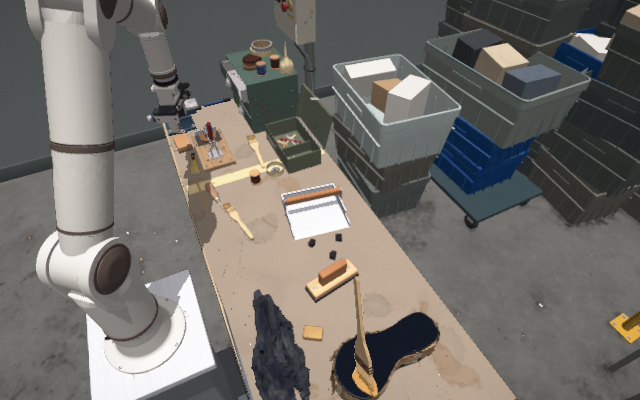

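The top view shows the tray at about (283,196) with its mouth to the right, the offcuts at about (323,188), (341,201) and (319,214), the sweeper at (367,214), the wax at (407,247) and the spool at (208,241). I'll enlarge the work area.

Run:
```python
import cv2
a=cv2.imread("pics/top0.png")[150:265,240:430]
cv2.imwrite("pics/crop0.png",cv2.resize(a,None,fx=4,fy=4,interpolation=cv2.INTER_CUBIC))
```

```text
(no output)
```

View pics/crop0.png

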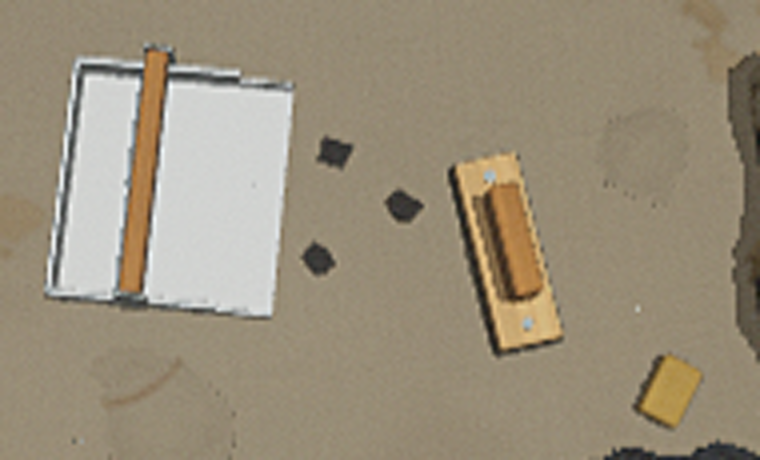

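```bash
cat > h.py <<'E'
from station import manip
import numpy as np, cv2
def world(n,px,z):
    p=manip.camera_params(n); K=np.array([[p["fx"],0,p["cx"]],[0,p["fy"],p["cy"]],[0,0,1]])
    u=cv2.undistortPoints(np.array(px,float).reshape(-1,1,2),K,p["dist_coeffs"])[:,0]
    T=p["world_to_cam"]; R=T[:3,:3]; c=-R.T@T[:3,3]
    d=np.c_[u[:,0],-u[:,1],-np.ones(len(u))]@R
    return c+d*((z-c[2])/d[:,2])[:,None]
E
python3 - <<'E'
from h import *
np.set_printoptions(precision=4,suppress=True)
P={"trayback.038":(.038,[(78,60),(47,297)]),"mouth far wall .021":(.021,[(293,87)]),"mouth near":(.021,[(272,318)]),"mouth near0":(0,[(272,318)]),
"bar":(.084,[(145,50),(168,50),(143,293),(118,293)]),
"foot":(.03,[(452,166),(517,153),(562,338),(498,352)]),"grip":(.082,[(490,186),(517,183),(543,293),(513,299)]),
"off":(.018,[(334,152),(404,206),(319,259)]),"wax":(.02,[(669,353),(702,375),(673,427),(640,405)]),"spool":(.05,[(-128,364)])}
for k,(z,q) in P.items():
    w=world("top",(np.array(q)+.5)/4-.5+[240,150],z); print(k,w[:,:2].tolist() and w[:,:2].round(4).tolist(),"mean",w.mean(0)[:2])
    if k in("foot","grip"): 
        d=w[2]+w[3]-w[0]-w[1]; print("  axis deg",np.degrees(np.arctan2(d[1],d[0])),np.linalg.norm(d)/2)
    if k=="bar":
        d=w[2]+w[3]-w[0]-w[1]; print("  axis deg",np.degrees(np.arctan2(d[1],d[0])),np.linalg.norm(d)/2)
E
```

```text
trayback.038 [[0.7078, 0.2639], [0.5128, 0.2946]] mean [0.6103 0.2793]
mouth far wall .021 [[0.6786, 0.0886]] mean [0.6786 0.0886]
mouth near [[0.4873, 0.1168]] mean [0.4873 0.1168]
mouth near0 [[0.49, 0.1172]] mean [0.49   0.1172]
bar [[0.6986, 0.2043], [0.6975, 0.1861], [0.5043, 0.2135], [0.5055, 0.2327]] mean [0.6015 0.2091]
  axis deg 171.780196337796 0.1951438165091514
foot [[0.6014, -0.0368], [0.609, -0.0906], [0.456, -0.113], [0.448, -0.0612]] mean [ 0.5286 -0.0754]
  axis deg -171.3180978473475 0.154986160376857
grip [[0.5721, -0.0598], [0.5732, -0.081], [0.4858, -0.0933], [0.4826, -0.0699]] mean [ 0.5284 -0.076 ]
  axis deg -172.78482543447961 0.08916572987651047
off [[0.6218, 0.0581], [0.573, 0.0038], [0.5334, 0.076]] mean [0.5761 0.046 ]
wax [[0.4398, -0.199], [0.4207, -0.2234], [0.3812, -0.1958], [0.4, -0.1715]] mean [ 0.4104 -0.1974]
spool [[0.4664, 0.4312]] mean [0.4664 0.4312]
```

```bash
cat >> h.py <<'E'
yt=81.6; ux=np.array([np.cos(np.radians(yt)),np.sin(np.radians(yt))]); uy=np.array([-ux[1],ux[0]])
C=np.array([0.6015,0.2091])-.018*ux
def tw(x,y,z): return [*(C+x*ux+y*uy),z]
def st(s=""):
    o=manip.get_obs(); print(s,round(o["clock"],2),o["tool_pos"].round(4),o["eef_rot"].round(1),o["contact_force"].round(1),round(o["gripper_width"],3),round(o["grasp_force"],1))
E
python3 - <<'E'
from h import *
print("brush",world("top",[(455,207)],.33),world("scene",[(357,278)],.33))
for yw in (-172,8,171.6,-8.4):
  for p in ([.5285,-.0757,.041],[.5285,-.0757,.2],tw(-.055,0,.0455),tw(.018,0,.053),tw(.018,0,.22)):
    q=manip.inverse_kinematics(p,[180,0,yw]); print(yw,np.round(p,3),None if q is None else np.round(q))
E
```

```text
brush [[ 0.47934835 -0.25525731  0.33      ]] [[ 0.48123191 -0.26014381  0.33      ]]
-172 [ 0.528 -0.076  0.041] [ 15.  31. -12. 113.  10.  37.  94.]
-172 [ 0.528 -0.076  0.2  ] [  9.  17.  -4. 108.   1.  56. 102.]
-172 [0.591 0.137 0.046] [ -1.  37. -20. 102.  17.  44.  69.]
-172 [0.602 0.209 0.053] [ -6.  39. -21.  98.  18.  47.  62.]
-172 [0.602 0.209 0.22 ] [ -5.  27. -22.  91.  11.  64.  68.]
8 [ 0.528 -0.076  0.041] [ -6.  31.  14. 114. -12.  37. -66.]
8 [ 0.528 -0.076  0.2  ] [ -7.  17.  15. 108.  -5.  55. -72.]
8 [0.591 0.137 0.046] [-23.  36.  10. 103.  -9.  42. -90.]
8 [0.602 0.209 0.053] [-29.  37.  10.  98.  -9.  45. -97.]
8 [0.602 0.209 0.22 ] [-29.  26.  11.  92.  -5.  62. -99.]
171.6 [ 0.528 -0.076  0.041] [ 13.  31.  -9. 113.   8.  37.  80.]
171.6 [ 0.528 -0.076  0.2  ] [  7.  17.  -2. 108.   1.  55.  86.]
171.6 [0.591 0.137 0.046] [ -2.  37. -19. 102.  16.  44.  53.]
171.6 [0.602 0.209 0.053] [ -8.  39. -19.  98.  16.  47.  47.]
171.6 [0.602 0.209 0.22 ] [ -7.  27. -20.  91.  10.  63.  52.]
-8.4 [ 0.528 -0.076  0.041] [ -8.  31.  17. 114. -15.  37. -80.]
-8.4 [ 0.528 -0.076  0.2  ] [-10.  17.  18. 108.  -6.  55. -87.]
-8.4 [0.591 0.137 0.046] [ -26.   36.   13.  103.  -11.   42. -105.]
-8.4 [0.602 0.209 0.053] [ -32.   38.   14.   99.  -12.   45. -111.]
-8.4 [0.602 0.209 0.22 ] [ -32.   26.   14.   92.   -7.   62. -115.]
```

Run:
```python
from h import *
R=[180,0,-172]
manip.movep([.5,.28,.30],[180,0,171.6])
manip.movep([.5285,-.0757,.18],R); st("above")
manip.movel([.5285,-.0757,.08],.12)
print(manip.movel([.5285,-.0757,.042],.06,contact_N=6)); st("down")
cv2.imwrite("pics/s1.png",np.hstack([manip.camera("scene")[200:330,250:420]]).repeat(4,0).repeat(4,1))
```

```text
above 2.98 [ 0.5292 -0.0739  0.1804] [ 1.800e+02  1.000e-01 -1.719e+02] [-0.2 -0.   0.5] 0.998 0.0
False
down 4.74 [ 0.5286 -0.0756  0.0419] [ 180.   -0. -172.] [ 1.   0.5 -1. ] 0.997 0.0
```

View pics/s1.png

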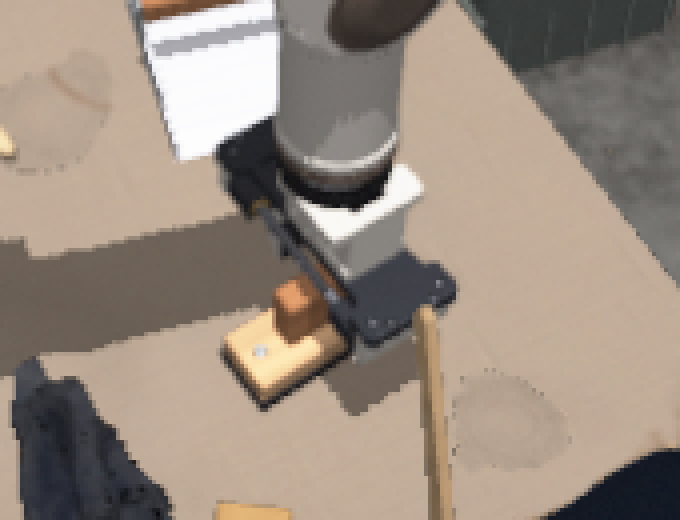

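The gripper straddles the sweeper grip, seen around crop (300,300), and clears the brush. Next I'll grip, lift and line up for the sweep.

Run:
```python
from h import *
manip.grip(0.0,45); st("grip")
p=manip.get_obs()["tool_pos"]
manip.movel([p[0],p[1],p[2]+.03],.1); st("lift")
manip.movel(tw(-.285,0,.075),.1,frame=None)
manip.movep(tw(-.285,0,.075),[180,0,171.6]); st("turn")
manip.wait(.3)
print(manip.movel(tw(-.285,0,.047),.05,contact_N=8)); st("low")
cv2.imwrite("pics/t2.png",cv2.resize(manip.camera("top")[150:265,240:430],None,fx=4,fy=4,interpolation=cv2.INTER_CUBIC))
```

```text
grip 5.85 [ 0.5285 -0.0759  0.042 ] [-180.   -0. -172.] [-0.4 -0.3  0.2] 0.264 44.9
lift 6.3 [ 0.5286 -0.0759  0.0722] [-180.    0. -172.] [-0.7 -0.7 -2.5] 0.259 44.9
turn 7.12 [ 0.5564 -0.09    0.0747] [-1.800e+02 -1.000e-01  1.719e+02] [-0.8 -0.4 -2.2] 0.262 44.9
False
low 8.12 [ 0.5572 -0.0906  0.0468] [180.   -0.  171.6] [-0.2 -0.9 -1.7] 0.258 44.9
```

View pics/t2.png

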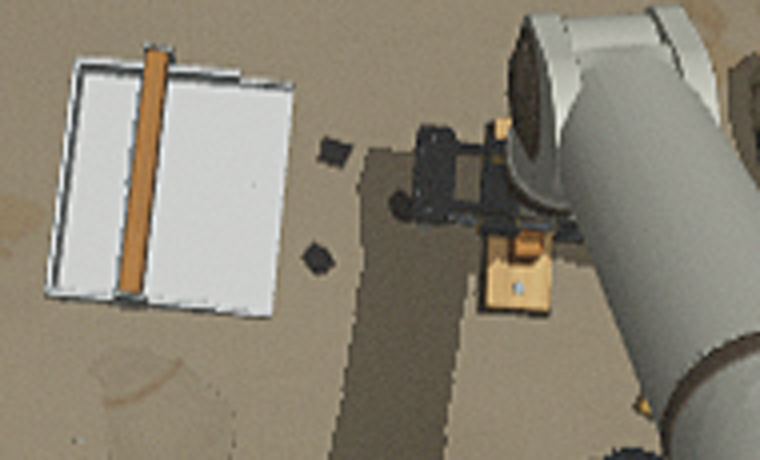

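The sweeper is held at crop (517,220), behind all three offcuts and roughly parallel to the mouth. I'll check the foot's lateral offset before sweeping.

Run:
```python
from h import *
w=world("top",(np.array([(481,308),(550,312),(496,119)])+.5)/4-.5+[240,150],.035)[:,:2]-C
print(np.c_[w@ux,w@uy].round(4))
```

```text
[[-0.2557  0.0791]
 [-0.3106  0.0777]
 [-0.2581 -0.077 ]]
```

Run:
```python
from h import *
print(manip.movel(tw(-.10,0,.0465),.07,contact_N=20)); st("mid")
print(manip.movel(tw(-.052,0,.0465),.05,contact_N=20)); st("end")
manip.wait(.4)
cv2.imwrite("pics/t3.png",cv2.resize(manip.camera("top")[150:265,240:430],None,fx=4,fy=4,interpolation=cv2.INTER_CUBIC))
cv2.imwrite("pics/s3.png",cv2.resize(manip.camera("scene")[160:300,240:400],None,fx=4,fy=4,interpolation=cv2.INTER_CUBIC))
```

```text
False
mid 10.97 [0.5842 0.0922 0.0465] [180.   -0.  171.6] [-0.2 -0.5 -1.9] 0.257 44.9
False
end 12.07 [0.5913 0.1394 0.0465] [-180.    -0.   171.6] [-0.2 -0.2 -2.3] 0.259 44.9
```

View pics/t3.png

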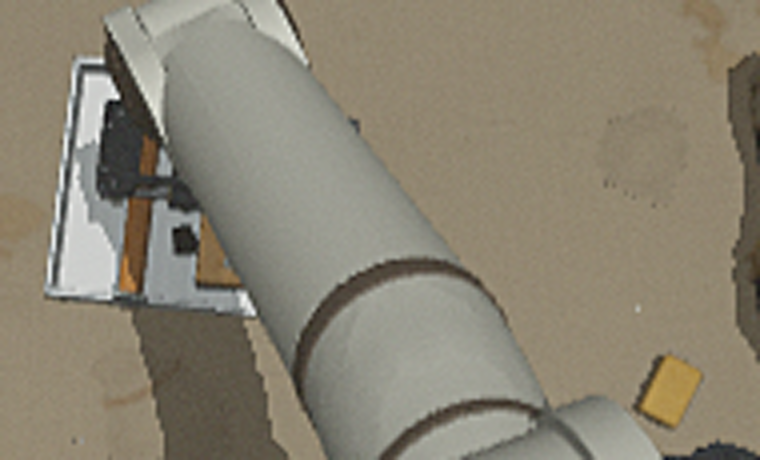

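View pics/s3.png

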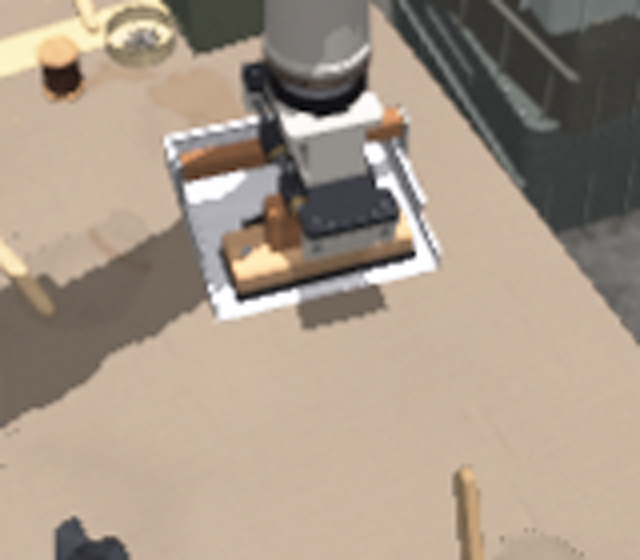

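The foot is inside the tray, the tray hasn't moved, and one offcut is visible ahead of the foot at top crop (185,240). I'll back out, set the sweeper down and check.

Run:
```python
from h import *
manip.movel(tw(-.285,0,.0465),.12)
print(manip.movel(tw(-.285,0,.040),.02,contact_N=5)); st("set")
manip.grip(1.0); p=manip.get_obs()["tool_pos"]
manip.movel([p[0],p[1],.2],.15); st("up")
manip.movep(tw(.018,0,.22),[180,0,171.6])
# look from aside
manip.movep([.42,.33,.28],[180,0,171.6]); st("aside")
cv2.imwrite("pics/t4.png",cv2.resize(manip.camera("top")[150:265,240:430],None,fx=4,fy=4,interpolation=cv2.INTER_CUBIC))
```

```text
True
set 14.97 [ 0.5577 -0.0902  0.0419] [180.    0.  171.6] [-0.6 -0.1  4.7] 0.258 45.0
up 17.35 [ 0.5558 -0.0903  0.199 ] [180.   -0.2 171.6] [-0.1 -0.4 -0.1] 1.003 0.0
aside 19.41 [0.4219 0.3281 0.2798] [-1.800e+02  1.000e-01  1.714e+02] [ 0.3  0.1 -0.1] 0.998 0.0
```

View pics/t4.png

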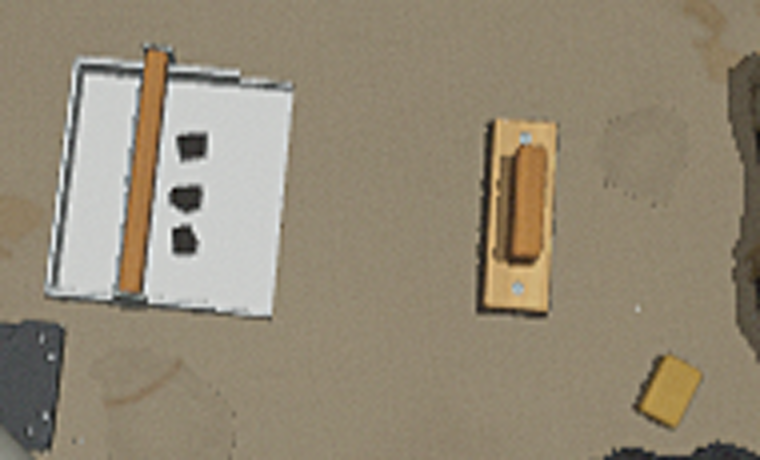

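All three offcuts lie well inside the tray at about (192,146), (186,199) and (184,240). The tray hasn't moved and the sweeper stands clear at (518,215). Next is the tray.

Run:
```python
from h import *
manip.movep(tw(.018,0,.22),[180,0,171.6])
manip.movel(tw(.018,0,.10),.12)
print(manip.movel(tw(.018,0,.052),.05,contact_N=6)); 
manip.grip(0.0,60); st("grip")
p=manip.get_obs()["tool_pos"]
manip.movel([p[0],p[1],p[2]+.02],.04); st("l1")
manip.movel([p[0],p[1],p[2]+.15],.06); manip.wait(.8); st("l2")
cv2.imwrite("pics/s5.png",cv2.resize(manip.camera("scene")[100:300,200:440],None,fx=3,fy=3,interpolation=cv2.INTER_CUBIC))
```

```text
False
grip 23.76 [0.6015 0.2092 0.052 ] [180.    0.  171.6] [ 0.  -0.6 -1.2] 0.187 60.0
l1 24.41 [0.6015 0.2092 0.0721] [180.    0.  171.6] [ 0.3 -0.1 -5.7] 0.196 60.0
l2 27.52 [0.6015 0.2092 0.202 ] [-180.    -0.   171.6] [-0.2 -0.4 -6. ] 0.194 60.0
```

View pics/s5.png

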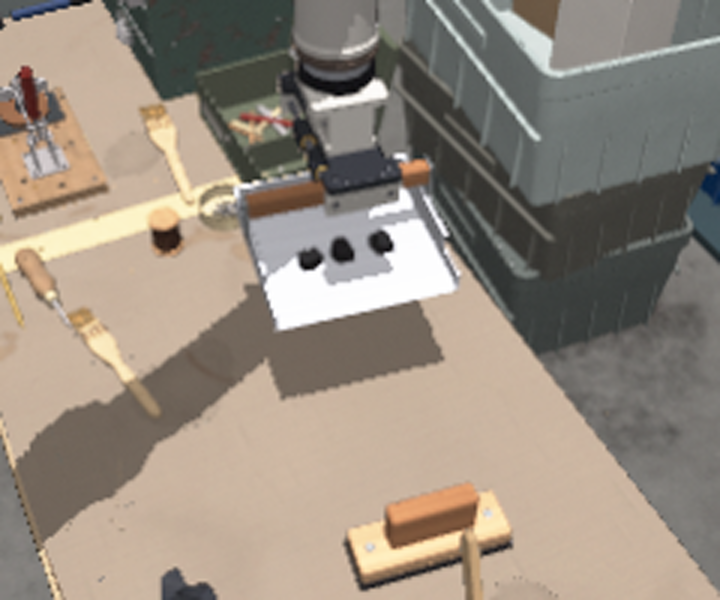

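The tray is up with the three offcuts around crop (310–380,250). I'll check level by comparing the predicted mouth corners with the seen ones, (277,327) and (458,287), before handing in.

Run:
```python
from h import *
p=manip.camera_params("scene"); K=np.array([[p["fx"],0,p["cx"]],[0,p["fy"],p["cy"]],[0,0,1]])
def proj(x,y,z):
    c=(p["world_to_cam"]@[*tw(x,y,z),1])[:3]*[1,-1,-1]
    return (cv2.projectPoints(c.reshape(1,3),np.zeros(3),np.zeros(3),K,p["dist_coeffs"])[0].ravel()-[200,100])*3
for z in(.14,.15,.16): print(z,proj(-.09,.098,z).round(),proj(-.09,-.098,z).round())
```

```text
0.14 [276. 334.] [458. 293.]
0.15 [275. 328.] [459. 286.]
0.16 [275. 321.] [459. 279.]
```

The corners agree to within 2 crop pixels, so the tray is level at 0.15 m.

```bash
python3 -c "
from station import manip
print(manip.hand_in())"
```

```text
the job is handed in; nothing more can be done
None
```

I handed the job in with the tray held level about 15 cm above the bench, all three offcuts well inside it and the sweeper set down clear on the bench; no verdict came back.

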